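# Press the glued bag base with the programme that matches it

## Task

One glued bag base (round, square or oblong) lies on the dark pressing pad: stand the little steel weight from on top of it in the aluminium tray, then stand the big wooden beater upright in the middle of that base, dropping neither. Then, on the press timer, push fully down and release the one programme key that has the same shape as the base on the pad, and after it the long start bar. Push no other programme key, do not press start before the beater stands there, and leave the bases and everything else on the bench where they are.

Things in the scene. Friction and masses are not known exactly. Their poses are not given: they have to be found in the camera images.
- pad: fixed pressing pad, dark wood, 150 x 150 x 20 mm; origin at the centre of its underside (table level), z up, top at 20 mm. One base lies on it, within about 15 mm of the middle
- blank_round: loose plywood bag base, a disc 96 mm across, 15 mm thick, 0.12 kg; origin at the centre of its underside. On the pad or on the queue board (a fixed board beyond the pad, 120 x 310 x 20 mm, holding the two bases not on the pad)
- blank_square: loose plywood bag base, a square of 86 mm, 15 mm thick, 0.12 kg; origin at the centre of its underside. On the pad or on the queue board
- blank_oblong: loose plywood bag base, a rectangle 130 mm (own x) by 62 mm (own y), 15 mm thick, 0.12 kg; origin at the centre of its underside. On the pad or on the queue board
- weight: loose steel weight of about 0.3 kg: a disc 50 mm across and 18 mm high with an upright round grip 20 mm across from 18 to 55 mm; origin at the centre of its underside, z along the grip. Starts on top of the base on the pad (underside 35 mm above the table)
- beater: the big wooden beater of about 0.45 kg, standing on the table: a cylinder 76 mm across and 90 mm high with an upright round handle 34 mm across from 90 to 165 mm (its top 7 mm taper); origin at the centre of its underside, z along the handle
- tray: fixed open aluminium tray, 170 (own x) x 160 (own y) x 40 mm high, walls 6 mm, inner floor about 6 mm above the table; origin at the centre of its underside
- panel: the press timer: a fixed grey box 130 (own x) x 210 (own y) x 45 mm high; origin at the centre of its underside. Three white programme keys stand in a row on its top, 28 mm beyond the middle (own +x), at own y +60 (round), 0 (square) and -60 mm (oblong); the long start bar lies 30 mm to the near side (own -x)
- key_round_top (a point): centre of the top of the round programme key, 30 mm across, standing 9 mm out of the box
- key_square_top (a point): centre of the top of the square programme key, 28 x 28 mm, standing 9 mm out of the box
- key_oblong_top (a point): centre of the top of the oblong programme key, 19 (panel x) x 42 mm (panel y), standing 9 mm out of the box
- key_start_top (a point): centre of the top of the long start bar, 22 (panel x) x 120 mm (panel y), standing 9 mm out of the box
- key_round (a joint): travel of the round programme key: 0 m up, 0.006 m fully down; a spring of 2 N rising to 5 N lifts it
- key_square (a joint): travel of the square programme key: 0 m up, 0.006 m fully down; a spring of 2 N rising to 5 N lifts it
- key_oblong (a joint): travel of the oblong programme key: 0 m up, 0.006 m fully down; a spring of 2 N rising to 5 N lifts it
- key_start (a joint): travel of the start bar: 0 m up, 0.006 m fully down; a spring of 2 N rising to 5 N lifts it
- small_beater: bystander: a smaller wooden beater, 48 mm across, 135 mm high, standing; origin at the centre of its underside
- glue_jar: bystander: amber jar, 60 mm across, 90 mm high; origin at the centre of its underside
- hammer: bystander: hammer lying to the far right of the pad; origin on its underside
- brush: bystander: brush lying near the robot, on the right; origin on its underside
- sanding_block: bystander: cork block 100 x 55 x 40 mm at the far left; origin at the centre of its underside
- rivet_tin: bystander: low steel tin, 64 mm across, 50 mm high, at the left; origin at the centre of its underside
Not all that is in view belongs to the job. What is shaped like the beater but turquoise or yellow is not meant.

How it is judged:
By the outcome, as a careful person would: the job done as asked, in the order asked, and still so for the second after the job is handed in, with the robot touching nothing.
It also fails if it takes over 64 s, if anything falls off the work surface, if the arm or the gripper's body presses on something with over 40 N, if the wrist force passes 120 N, or if a joint passes its speed limit or range.

## Robot

A 6-joint arm with a two-finger parallel gripper is mounted at the origin on the work surface. World frame = base frame: x ahead of the robot, y to its left, z up, the work surface at z = 0. Lengths are in m, angles in rad, forces in N, time in s.
With the tool pointing down it reaches from about 0.3 to 0.95 m from the base axis. Payload 3.1 kg.
Tool frame: the origin (TCP) lies midway between the tips of the shut fingers; the grasp point (between the pads) lies 19 mm behind it; z points along the fingers, y is the line along which they close (so a half turn about z gives the same grasp; the last joint's range is limited). The gripper opens to 85 mm and grips with 20 to 120 N. Pads are 22 mm wide; open, the fingers measure 114 mm over their backs; the gripper's body (76 mm by 85 mm) begins 54 mm behind the grasp point. The pads swing forward as they close: fully open they stand 13 mm farther back than shut.
Start: joints at [-1.353, 0.308, 1.634, -0, 1.2, -0.07], TCP at [0.177, -0.599, 0.231] pointing down, gripper open.
Joint ranges: [-3.06, 3.06], [-0.79, 1.96], [0.05, 2.63], [-1.19, 4.34], [0.05, 2.64], [-2.94, 2.94]. Speed limits (rad/s): [2.79, 2.79, 3.14, 3.14, 3.14, 3.14].

## Interface

Orientations are given as a unit quaternion [w, x, y, z].
In Python, from cell import robot, gripper_to, viewer gives the robot as it stands. Calls block until the motion is done:
- robot.movep(position, orientation): joint-space move of the TCP to a pose.
- robot.move_linear(position, frame=None, feed=0.15): straight line of the TCP; frame=None keeps the orientation; feed is the mean speed in m/s.
- robot.move_joints(angles): joint-space move.
- gripper_to(opening): finger opening in m; the grip force is fixed at half the most; returns when the fingers have stopped.
- robot.pause(seconds).
- robot.inverse_kinematics(position, orientation): joint angles nearest the present ones, or None.
- robot.state(): the state.
- viewer.get_image(name): name is "side" or "top"; returns the picture (420x560x3 uint8, red, green, blue); there is no depth.
- viewer.camera_params(name): a dict with "camera_matrix" (3x3 intrinsics, pixels), "dist" ([k1, k2, p1, p2, k3] as OpenCV has them; the pictures are not rectified), "R" (3x3) and "t" (3): a world point X has camera coordinates R X + t. Camera axes: x right, y down, z forward; pixel columns grow to the right and rows downward; lengths in m; the calibration is good to about 2 mm. A picture is of the moment at which its call begins. camera_params takes no time and is no camera call.
A pose or a line that the arm cannot do raises robot.PlanningError and nothing moves.
- robot.finish_job(): hands the job in; it is judged then, once.
The state is a dict: "time": time; "qpos": joint angles; "qd": joint speeds; "effort": joint torques, N m; "tool_pos": TCP position; "eef_rot": TCP orientation; "force": force on the tool from outside, world axes, zero at the start; "ft_torque": the same for the moment, N m; "grip_width": finger opening in m; "finger_force": force on a finger pad.
Only numpy, scipy, OpenCV 4.12 (cv2) and the standard library are available. Lean on these libraries where they do the work, as an engineer would, in place of code of your own. Each camera call takes 0.05 s, during which the arm holds its last target. There are 200 camera calls.

## Working session

There is one attempt and no reset: what is moved stays moved. The work goes in short steps, each a Python script; the robot and the scene stay as the last script left them, time stands still between calls to the robot, and variables do not carry over. Pictures are saved under pics/ and viewed, at most 10 in all, crops included, and the job is handed in when it is done.

```bash
mkdir -p pics; python3 - <<'E'
from cell import robot, viewer
import cv2
for n in("top","side"):
    im=viewer.get_image(n); cv2.imwrite(f"pics/{n}0.png",im[:,:,::-1]); p=viewer.camera_params(n); print(n,p)
s=robot.state();print(s["time"],s["tool_pos"],s["eef_rot"],s["grip_width"])
E
ls
```

```text
top {'camera_matrix': array([[517.2752215 ,   0.        , 283.62610876],
       [  0.        , 517.2752215 , 208.55797024],
       [  0.        ,   0.        ,   1.        ]]), 'dist': array([0.03152537, 0.        , 0.        , 0.        , 0.        ]), 'R': array([[-0.01653883, -0.99985624,  0.00373696],
       [-0.99592626,  0.01614225, -0.08871474],
       [ 0.08864167, -0.00518898, -0.99605006]]), 't': array([0.09277946, 0.50179634, 1.72694908])}
side {'camera_matrix': array([[385.4496107 ,   0.        , 280.11713897],
       [  0.        , 385.4496107 , 214.47182313],
       [  0.        ,   0.        ,   1.        ]]), 'dist': array([-0.00615665,  0.        ,  0.        ,  0.        ,  0.        ]), 'R': array([[-0.78606429, -0.61810576, -0.00694285],
       [-0.36334778,  0.4711089 , -0.8037629 ],
       [ 0.50008132, -0.62928664, -0.59490924]]), 't': array([0.46276205, 0.19878851, 0.98288246])}
0.1 [ 0.17721103 -0.59854979  0.23012692] [-1.07990605e-03  9.89661077e-01  1.43421686e-01 -7.92669734e-05] 0.08538702386995749
pics
```

View pics/top0.png

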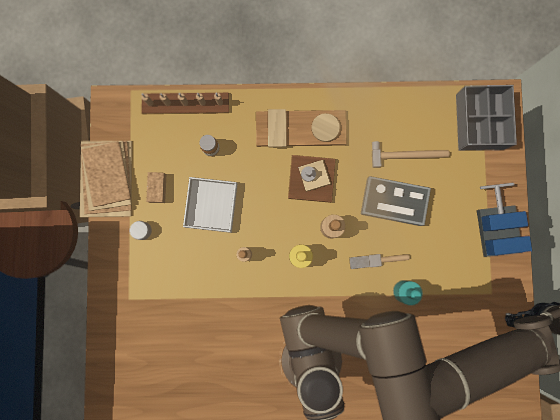

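View pics/side0.png

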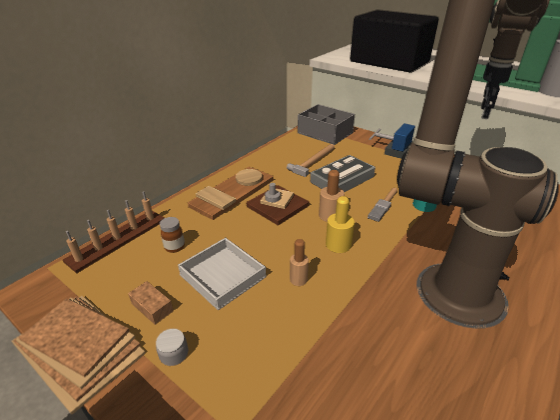

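The wooden candidates are the top-view shapes at (332,226) (natural wood, large), (301,256) (yellow), (408,292) (turquoise) and (244,254) (natural but small). The large natural one at (332,226) fits the description. The base on the pad at (313,176) looks square, since the oblong and the round are on the queue board. I'll confirm both in enlarged crops.

```bash
python3 - <<'E'
import cv2
a=cv2.imread("pics/top0.png")
cv2.imwrite("pics/c1.png",cv2.resize(a[145:265,280:440],None,fx=5,fy=5,interpolation=cv2.INTER_CUBIC))
b=cv2.imread("pics/side0.png")
cv2.imwrite("pics/c2.png",cv2.resize(b[150:270,230:390],None,fx=5,fy=5,interpolation=cv2.INTER_CUBIC))
E
```

```text
(no output)
```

View pics/c1.png

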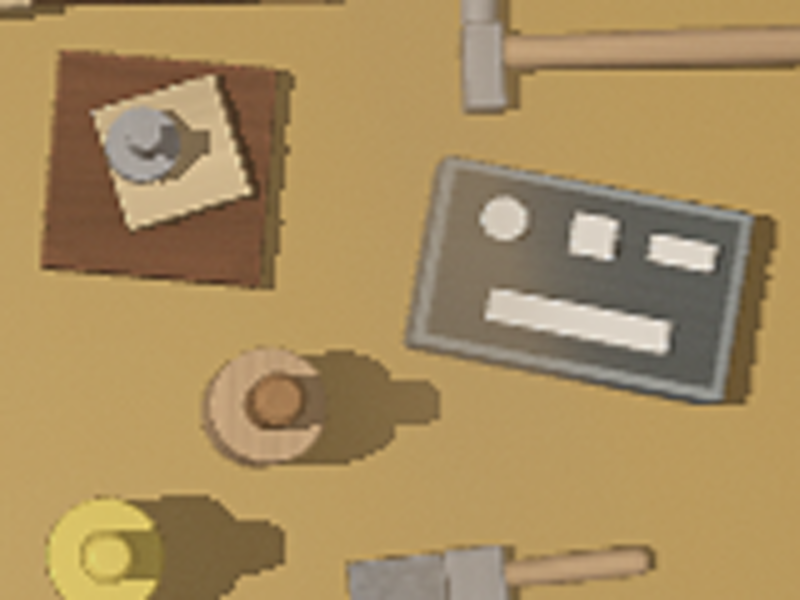

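View pics/c2.png

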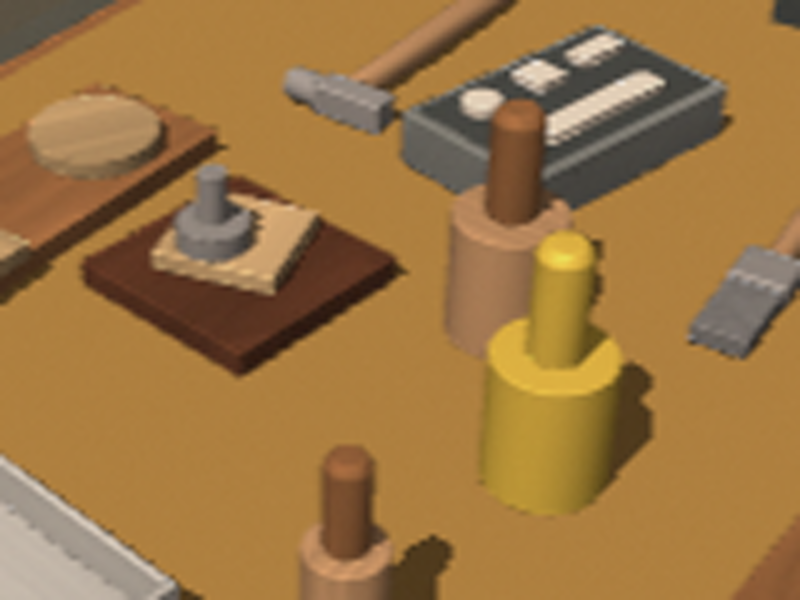

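The base is square (corners in c1 at about (92,112), (216,75), (253,192) and (133,230)), with the weight grip top at (147,131). The beater is the natural wooden one, with its handle top at c1 (276,400). Keys from left to right are round (504,218), square (593,237) and oblong (683,253), with the start bar at (578,321). Next I'll localise these.

```bash
cat > h.py <<'E'
import numpy as np, cv2
from cell import robot, gripper_to, viewer
from scipy.spatial.transform import Rotation as Rot
def ray(n,uv):
    p=viewer.camera_params(n); x,y=cv2.undistortPoints(np.array([[uv]],float),p["camera_matrix"],p["dist"])[0,0]
    return -p["R"].T@p["t"], p["R"].T@np.array([x,y,1])
def on_z(n,uv,z):
    c,d=ray(n,uv); return (c+d*(z-c[2])/d[2])[:2]
def crop(x,y,ox,oy,f=5): return ((x+.5)/f-.5+ox,(y+.5)/f-.5+oy)
def down(yaw):  # tool down, closing line (tool y) at angle yaw from world y
    q=(Rot.from_euler('z',yaw)*Rot.from_euler('x',np.pi)).as_quat(); return q[[3,0,1,2]]
E
python3 - <<'E'
from h import *
np.set_printoptions(precision=4,suppress=True)
T=lambda x,y,z:on_z("top",crop(x,y,280,145),z)
S=lambda x,y,z:on_z("side",crop(x,y,230,150),z)
c=np.array([T(*p,.035) for p in[(92,112),(216,75),(253,192),(133,230)]])
print("base",c.mean(0),np.linalg.norm(np.roll(c,-1,0)-c,axis=1),"yaw",np.degrees(np.arctan2(*(c[1]-c[0])[::-1])))
c=np.array([S(*p,.035) for p in[(152,256),(228,197),(320,216),(274,290)]]);print("base side corners",c)
print("pad",np.mean([T(*p,.02) for p in[(60,51),(281,70),(265,287),(42,267)]],0))
print("weight grip",T(147,131,.09),S(212,173,.09),"disc",T(143,145,.053))
print("beater",T(276,400,.165),S(519,112,.165),"body",T(266,406,.09))
for n,p in dict(round=(504,218),square=(593,237),oblong=(683,253),start=(578,321)).items():print(n,T(*p,.054))
print("side sq,start",S(539,76,.054),S(606,104,.054))
t=np.array([on_z("top",p,.04) for p in[(191,178),(237,181),(231,232),(185,226)]]);print("tray",t,t.mean(0))
print("yellow",on_z("top",(301,252),.165),"jar",on_z("top",(208,142),.09))
print(robot.state()["qpos"])
E
```

```text
base [ 0.6141 -0.0208] [0.0877 0.0835 0.085  0.0849] yaw -74.1564746832582
base side corners [[ 0.642   0.0381]
 [ 0.6472 -0.0476]
 [ 0.5834 -0.067 ]
 [ 0.5555  0.0198]]
pad [ 0.6053 -0.0137]
weight grip [ 0.6198 -0.0001] [0.6189 0.0027] disc [0.6164 0.0007]
beater [ 0.4381 -0.0723] [ 0.4401 -0.0698] body [ 0.4385 -0.0735]
round [ 0.5632 -0.2386]
square [ 0.5495 -0.2973]
oblong [ 0.5378 -0.3566]
start [ 0.4936 -0.2853]
side sq,start [ 0.5504 -0.2908] [ 0.4913 -0.2849]
tray [[0.6097 0.394 ]
 [0.5972 0.2398]
 [0.4261 0.2612]
 [0.4487 0.414 ]] [0.5204 0.3272]
yellow [0.3553 0.034 ] jar [0.7205 0.3294]
[-1.3527  0.309   1.6351  0.      1.1997 -0.0697]
```

```bash
cat >> h.py <<'E'
def st(m=""):
    s=robot.state(); print(m,"t%.2f"%s["time"],np.round(s["tool_pos"],4),"F",np.round(s["force"],1),"w%.4f"%s["grip_width"],"ff",np.round(s["finger_force"],1)); return s
def lower(z,dF,step=.001,feed=.03):
    """Step down to z; stop once the upward force has risen by dF."""
    s=robot.state(); f0=s["force"][2]; p=np.array(s["tool_pos"])
    while p[2]>z+1e-6:
        p[2]=max(z,p[2]-step); robot.move_linear(p,feed=feed)
        f=robot.state()["force"][2]-f0
        if f>dF: break
    st(f"lowered cmd {p[2]:.4f} df {f:.1f}")
E
python3 - <<'E'
from h import *
w=[.6187,.001]; q=down(0)
robot.movep([*w,.17],q); st("above")
robot.move_linear([*w,.060]); gripper_to(.015); st("gripped")
robot.move_linear([*w,.17],feed=.2); st("lifted")
im=viewer.get_image("top");cv2.imwrite("pics/top1.png",im[:,:,::-1])
cv2.imwrite("pics/c3.png",cv2.resize(im[145:265,170:330,::-1],None,fx=5,fy=5,interpolation=cv2.INTER_CUBIC))
E
```

```text
above t2.74 [6.188e-01 1.000e-04 1.701e-01] F [ 0.6 -0.2  0.3] w0.0855 ff 0.0
gripped t4.25 [0.619  0.0008 0.0605] F [-0.4 -0.6  2.3] w0.0177 ff 58.5
lifted t4.95 [0.6173 0.0012 0.1684] F [ 0.1 -0.1 -3.2] w0.0178 ff 58.7
```

View pics/c3.png

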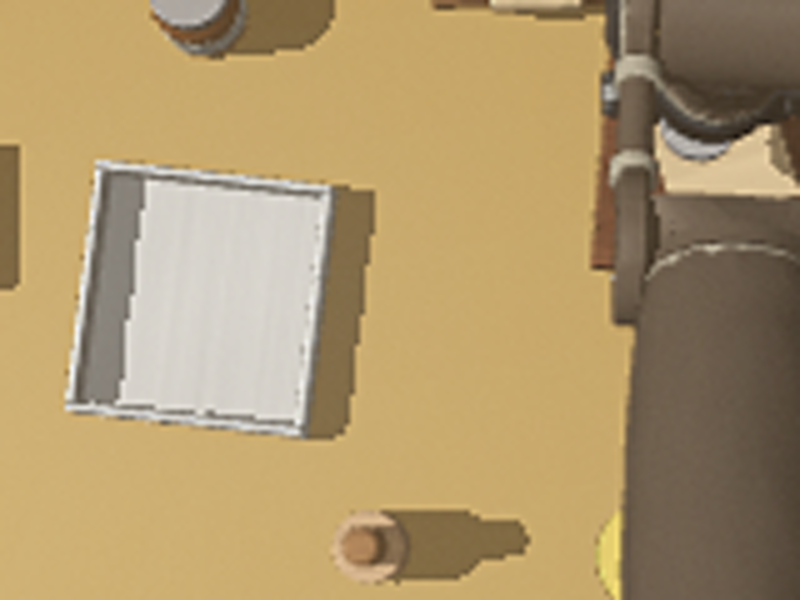

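The weight is held (−3.2 N). In c3 the tray corners are (98,160), (335,186), (304,437) and (67,408).

```bash
python3 - <<'E'
from h import *
t=np.mean([on_z("top",crop(*p,170,145),.04) for p in[(98,160),(335,186),(304,437),(67,408)]],0); print(t)
robot.movep([*t,.15],down(0)); st()
robot.move_linear([*t,.037]); lower(.028,2.0)
gripper_to(.085); st("open"); robot.move_linear([*t,.2],feed=.25)
robot.movep([.44,.22,.27],down(0)); st()
a=viewer.get_image("top");b=viewer.get_image("side")
for n,im in(("top2",a),("side2",b)):cv2.imwrite(f"pics/{n}.png",im[:,:,::-1])
f=lambda im,x,y:cv2.resize(im[y:y+75,x:x+100,::-1],None,fx=4,fy=4,interpolation=cv2.INTER_CUBIC)
cv2.imwrite("pics/c4.png",np.vstack([np.hstack([f(a,270,145),f(a,170,165)]),np.hstack([f(b,230,160),f(b,175,230)])]))
E
```

```text
[0.52082191 0.3312447 ]
 t6.30 [0.5215 0.3302 0.1499] F [-0.3 -0.1 -2.9] w0.0177 ff 58.6
lowered cmd 0.0310 df 3.6 t8.95 [0.5222 0.3316 0.0315] F [-0.9 -2.   1. ] w0.0174 ff 59.0
open t9.61 [0.5221 0.3316 0.031 ] F [-0.6  0.8  0.2] w0.0849 ff 0.0
 t11.10 [0.4399 0.2201 0.2687] F [ 0.  -0.4 -0.3] w0.0852 ff 0.0
```

View pics/c4.png

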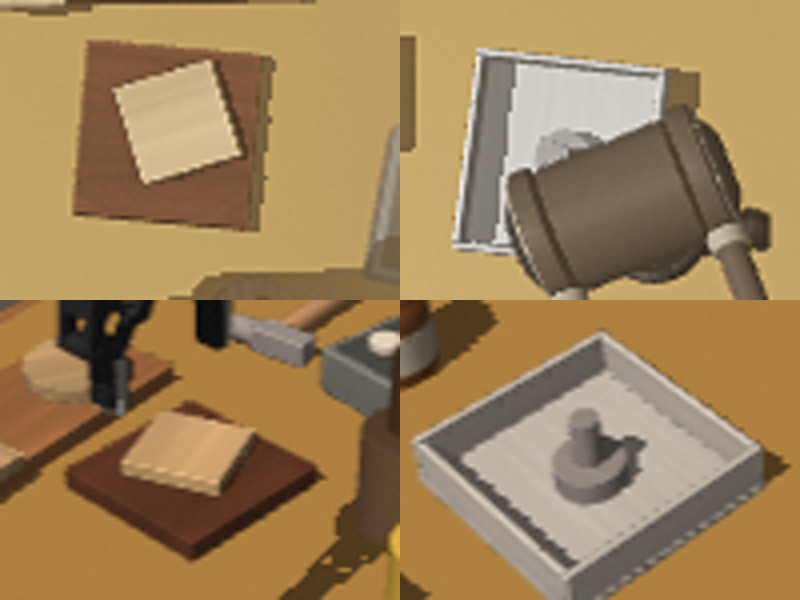

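The weight stands in the tray. The clear base corners in c4 are (113,90), (213,60), (243,154) and (147,185) from the top, and (160,111), (258,132), (217,187) and (122,162) in the side tile.

```bash
python3 - <<'E'
from h import *
T=np.mean([on_z("top",crop(*p,270,145,4),.035) for p in[(113,90),(213,60),(243,154),(147,185)]],0)
S=np.mean([on_z("side",crop(*p,230,160,4),.035) for p in[(160,111),(258,132),(217,187),(122,162)]],0)
b=(T+S)/2; print(T,S,b); np.save("base.npy",b)
w=[.439,-.0715]; q=down(0)
robot.movep([*w,.25],q); st()
robot.move_linear([*w,.111],feed=.12); gripper_to(.028); st("grip")
robot.move_linear([*w,.21],feed=.15); st("lift")
robot.move_linear([*b,.21],feed=.15); st("over")
a=viewer.get_image("top");s=viewer.get_image("side")
f=lambda im,x,y:cv2.resize(im[y:y+120,x:x+80,::-1],None,fx=5,fy=5,interpolation=cv2.INTER_CUBIC)
cv2.imwrite("pics/c5.png",np.hstack([f(a,270,115),f(s,240,110)]))
E
```

```text
[ 0.61358145 -0.02103527] [ 0.61417287 -0.01564061] [ 0.61387716 -0.01833794]
 t12.32 [ 0.4394 -0.0708  0.2499] F [ 0.4  0.6 -0.8] w0.0848 ff 0.0
grip t14.17 [ 0.4396 -0.0721  0.1114] F [ 0.1 -2.5  1.5] w0.0325 ff 60.3
lift t14.97 [ 0.4375 -0.071   0.2084] F [ 0.4  0.1 -6.3] w0.0323 ff 59.7
over t16.34 [ 0.613  -0.0185  0.2096] F [-0.2  0.8 -5.2] w0.0327 ff 59.6
```

View pics/c5.png

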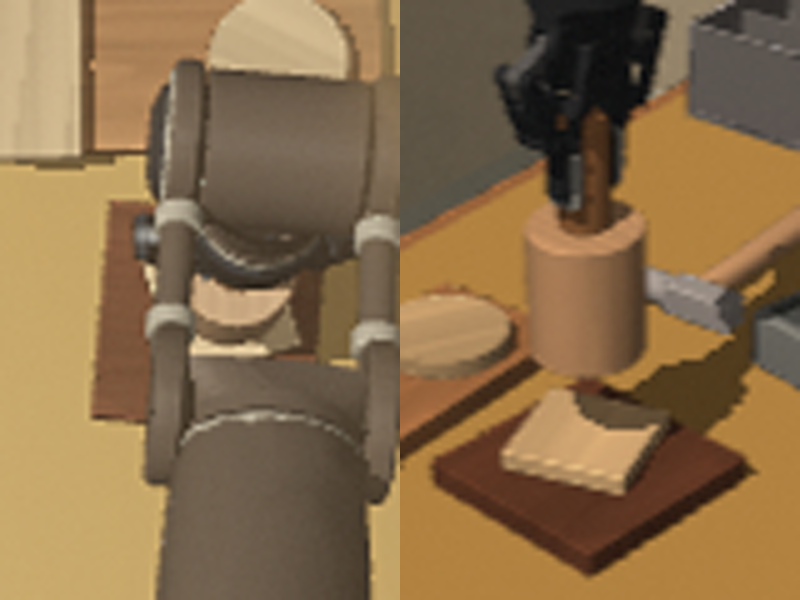

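```bash
python3 - <<'E'
from h import *
b=[.6138,-.0203]; 
robot.move_linear([*b,.153],feed=.1); lower(.142,2.5)
gripper_to(.085); st("open"); p=robot.state()["tool_pos"]
robot.move_linear([p[0],p[1],.26],feed=.2)
q=down(np.radians(-12.1)); k=[.5495,-.297]
gripper_to(0); robot.movep([*k,.12],q); st("over key")
a=viewer.get_image("top");s=viewer.get_image("side")
f=lambda im,x,y:cv2.resize(im[y:y+120,x:x+80,::-1],None,fx=5,fy=5,interpolation=cv2.INTER_CUBIC)
cv2.imwrite("pics/c6.png",np.hstack([f(a,270,125),f(s,240,120)]))
cv2.imwrite("pics/c7.png",np.hstack([f(a,350,130),f(s,300,90)]))
E
```

```text
lowered cmd 0.1453 df 6.9 t19.16 [ 0.6149 -0.0205  0.1464] F [-0.1 -0.2  2. ] w0.0328 ff 59.8
open t19.72 [ 0.6143 -0.0203  0.1453] F [-0.8 -0.1 -0.1] w0.0852 ff 0.0
over key t22.42 [ 0.5506 -0.2964  0.1209] F [0.2 0.4 0.7] w-0.0002 ff 0.0
```

View pics/c6.png

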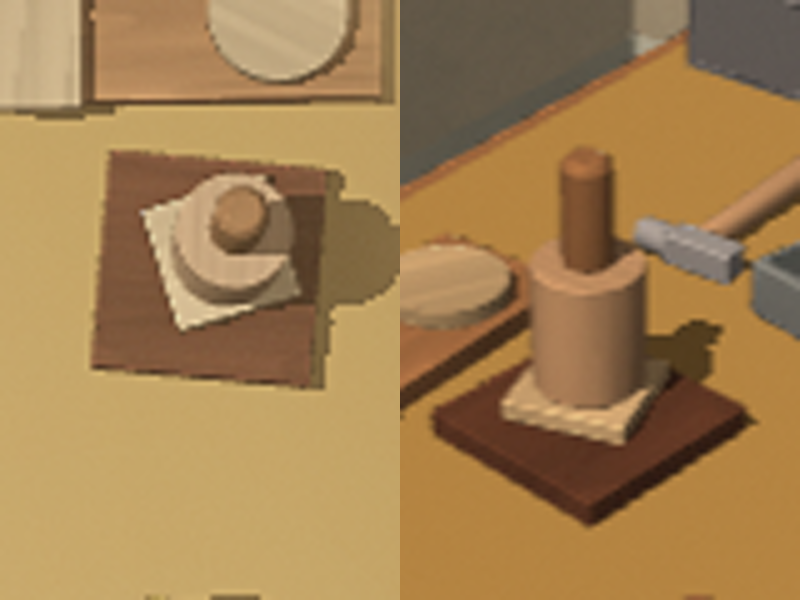

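View pics/c7.png

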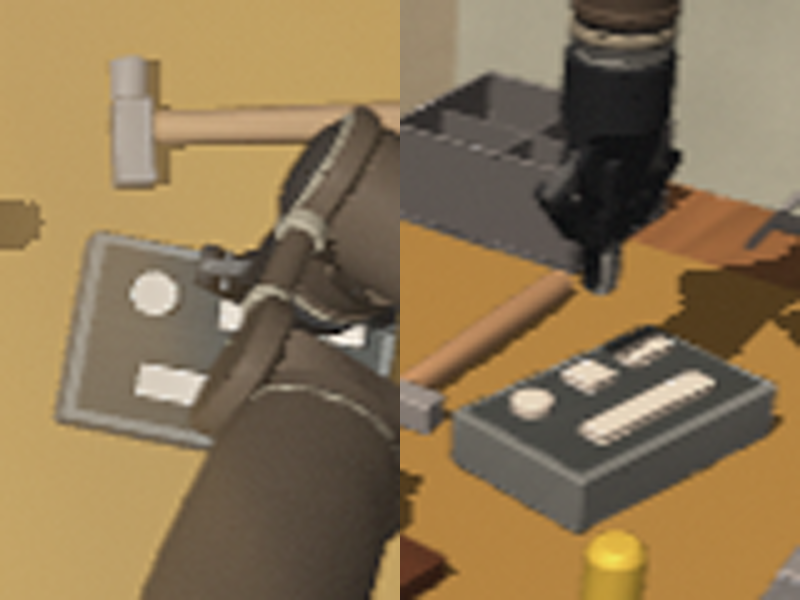

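The beater stands upright near the middle of the square base, with its handle top at c6 (239,214). The keys are intact, and the gripper is over the square key.

```bash
python3 - <<'E'
from h import *
print("beater",on_z("top",crop(239,214,270,125),.2))
k=[.5495,-.297]
robot.move_linear([*k,.062],feed=.1); robot.pause(.3); st()
f0=robot.state()["force"][2]; z=.057
while z>.044:
    robot.move_linear([*k,z],feed=.03); robot.pause(.05); s=robot.state(); f=s["force"][2]-f0; print("%.4f %.4f %.1f"%(z,s["tool_pos"][2],f))
    if f>15: break
    z-=.001
robot.pause(.2); st("pressed"); robot.move_linear([*k,.085],feed=.1); st("up")
E
```

```text
beater [ 0.61206665 -0.01986253]
 t23.55 [ 0.55   -0.2973  0.0628] F [-0.6 -0.2 -0.2] w-0.0001 ff 0.0
0.0570 0.0567 1.3
0.0560 0.0560 -0.3
0.0550 0.0550 0.9
0.0540 0.0541 1.1
0.0530 0.0533 1.8
0.0520 0.0522 2.0
0.0510 0.0511 3.2
0.0500 0.0501 4.5
0.0490 0.0491 5.7
0.0480 0.0481 6.1
0.0470 0.0480 9.5
0.0460 0.0479 13.7
0.0450 0.0479 17.5
pressed t27.72 [ 0.5497 -0.2972  0.0479] F [-3.9  2.6 18.3] w0.0000 ff 9.2
up t28.27 [ 0.549  -0.2967  0.0845] F [ 0.  -0.2  0.6] w-0.0002 ff 0.0
```

The square key reached its hard stop at z = 0.048, which is the full 6 mm. Now the start bar.

```bash
python3 - <<'E'
from h import *
k=[.4930,-.285]
robot.move_linear([*k,.085],feed=.1);robot.move_linear([*k,.058],feed=.1); robot.pause(.2)
f0=robot.state()["force"][2]; z=.055
while z>.043:
    robot.move_linear([*k,z],feed=.03); robot.pause(.05); s=robot.state(); f=s["force"][2]-f0; print("%.4f %.4f %.1f"%(z,s["tool_pos"][2],f))
    if f>15: break
    z-=.001
robot.pause(.2); st("pressed"); robot.move_linear([*k,.2],feed=.15)
robot.movep([.35,-.5,.25],down(np.radians(-12.1))); robot.pause(.5); st("away")
a=viewer.get_image("top")
cv2.imwrite("pics/end.png",cv2.resize(a[80:310,90:450,::-1],None,fx=2.2,fy=2.2,interpolation=cv2.INTER_CUBIC))
E
```

```text
0.0550 0.0550 1.4
0.0540 0.0541 1.7
0.0530 0.0532 3.5
0.0520 0.0521 4.4
0.0510 0.0511 4.5
0.0500 0.0501 4.9
0.0490 0.0491 5.2
0.0480 0.0481 6.1
0.0470 0.0480 11.3
0.0460 0.0479 16.8
pressed t32.81 [ 0.4932 -0.2852  0.0479] F [-3.3  1.6 15.4] w0.0002 ff 7.7
away t35.51 [ 0.3504 -0.4997  0.25  ] F [0.5 0.3 0.9] w0.0001 ff 0.0
```

View pics/end.png

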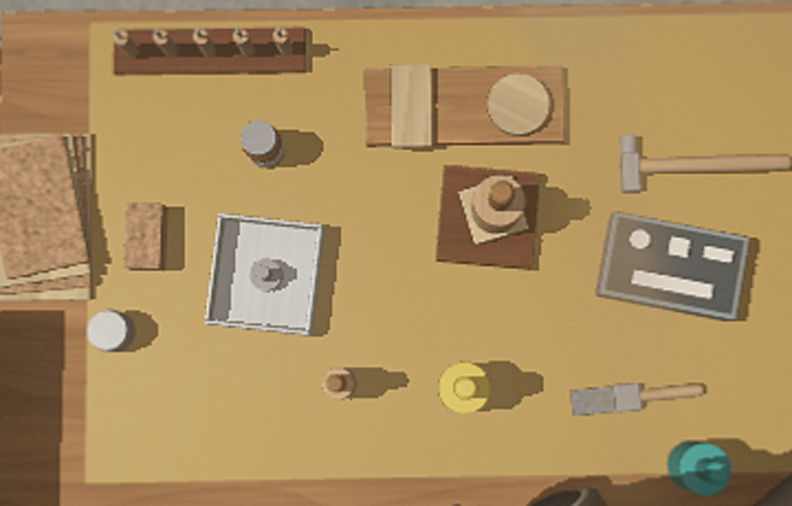

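The weight stands in the tray at (267,272), the beater stands on the square base at (498,205), and everything else is where it started.

```bash
python3 -c "
from cell import robot
print(robot.finish_job())"
```

```text
the job is handed in; nothing more can be done
None
```

The job is handed in at about 36 s, its verdict not shown: weight standing in the tray, beater upright in the middle of the square base (within about 2 mm by the top camera), then the square key and the start bar each pushed fully down and released, no other key pressed.

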